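# Show a leg block's three fittings to the inspection camera

### The job

Pick up the pale wooden leg block with the blue top and hold it upright above the middle of the yellow ring, lifted so that its fittings are level with the camera's lens; turn it there so that first the black slot, then the brass bush, then the steel plate squarely faces the lens, keeping each one still for about a second. Then stand the block upright in the green tray, setting it down rather than dropping it. Leave the dark block where it stands.

Things in the scene. Friction and masses are not known exactly. Their poses are not given: they have to be found in the camera images.
- leg_block: Pale wooden block, upright, 45 x 45 x 120 mm, about 0.17 kg. Blue top, its white bar points to the brass side. Origin: centre of underside, z up. Flush fittings centred 38 mm up, ending 60 mm up, bare wood above to grip: brass bush on the +x side, black slot on +y, steel plate on -y; -x is plain. A bare pale block without blue top stands nearby: not this one.
- lens (a point): Front glass of the fixed black camera, centre, 95 mm above the table; camera top 123 mm. z up; +x points into the camera, which looks along -x. The yellow ring (90 mm wide, on the 6 mm base plate) is centred 130 mm straight in front of the lens (x = -130 mm), 95 mm below. Hold the block's axis over that centre, its underside about 57 mm above the table.
- tray: Green open tray, fixed, 150 x 150 mm outside, rim 25 mm high, walls and floor 5 mm thick, empty. Origin: centre of its underside, on the table; z up. The block may stand in it any way round.
- dark_block: A bystander: dark walnut leg block of the same size, with the same fittings and blue top as the pale one. Origin: centre of the underside, z up. Leave it alone.

How it is judged:
On the way, in this order (a step that is already met when the one before it is completed fails the run):
1. the black slot faces the lens, the block upright and still over the ring at lens height (x of leg_block in the frame of lens between -0.15 and -0.11 m and y of leg_block in the frame of lens between -0.02 and 0.02 m and z of leg_block in the frame of lens between -0.058 and -0.018 m and angle between the y axis of leg_block and the x axis of lens, either way round below 0.26 rad and y of lens in the frame of leg_block above 0.09 m and angle between leg_block's own z axis and vertical below 0.26 rad and linear speed of leg_block below 0.05 m/s and angular speed of leg_block below 0.4 rad/s), for 0.6 s.
2. then the brass bush faces the lens in the same way (x of leg_block in the frame of lens between -0.15 and -0.11 m and y of leg_block in the frame of lens between -0.02 and 0.02 m and z of leg_block in the frame of lens between -0.058 and -0.018 m and angle between the x axis of leg_block and the x axis of lens, either way round below 0.26 rad and x of lens in the frame of leg_block above 0.09 m and angle between leg_block's own z axis and vertical below 0.26 rad and linear speed of leg_block below 0.05 m/s and angular speed of leg_block below 0.4 rad/s), for 0.6 s.
3. then the steel plate faces the lens in the same way (x of leg_block in the frame of lens between -0.15 and -0.11 m and y of leg_block in the frame of lens between -0.02 and 0.02 m and z of leg_block in the frame of lens between -0.058 and -0.018 m and angle between the y axis of leg_block and the x axis of lens, either way round below 0.26 rad and y of lens in the frame of leg_block below -0.09 m and angle between leg_block's own z axis and vertical below 0.26 rad and linear speed of leg_block below 0.05 m/s and angular speed of leg_block below 0.4 rad/s), for 0.6 s.
At the end, for the whole second after the job is handed in: After all three showings (within 20 mm, 15 degrees, still 0.6 s) the pale block stands upright (within about 8 degrees) on the floor of the green tray, its axis within 55 mm of the centre along each side, let go and at rest; the dark block is upright within 30 mm of where it was (x of leg_block in the frame of tray between -0.055 and 0.055 m and y of leg_block in the frame of tray between -0.055 and 0.055 m and z of leg_block in the frame of tray below 0.015 m and angle between each of leg_block, dark_block's own z axis and vertical below 0.15 rad and linear speed of leg_block below 0.02 m/s and distance of dark_block from where it was at the start of the episode below 0.03 m); the robot touches nothing.
It fails at once if the pale block is dropped (let go while its underside is more than 40 mm above the table) (height (world z) of leg_block above 0.04 m and contact force between the fingers and leg_block below 0.1 N).
It fails at once if the dark block is moved by more than 30 mm or tipped (distance of dark_block from where it was at the start of the episode above 0.03 m or angle between dark_block's own z axis and vertical above 0.3 rad).
It also fails if it takes over 64 s, if anything falls off the work surface, if the arm or the gripper's body presses on something with over 40 N, if the wrist force passes 120 N, or if a joint passes its speed limit or range.

### The arm

A 6-joint arm with a two-finger parallel gripper is mounted at the origin on the work surface. World frame = base frame: x ahead of the robot, y to its left, z up, the work surface at z = 0. Lengths are in m, angles in rad, forces in N, time in s.
With the tool pointing down it reaches from about 0.325 to 0.75 m from the base axis. Payload 7.6 kg.
Tool frame: the origin (TCP) lies at the very end of the fingers, on their centre line; the grasp point (between the pads) lies pinch_z behind it (pinch_z is the distance from the TCP to the grasp point, in m); z points along the fingers, y is the line along which they close (so a half turn about z gives the same grasp; the last joint's range is limited). The gripper opens to 85 mm and grips with 20 to 120 N. Pads are 22 mm wide; open, the fingers measure 114 mm over their backs; the gripper's body (76 mm by 85 mm) begins 54 mm behind the grasp point. The pads swing forward as they close: fully open they stand 13 mm farther back than shut.
Start: joints at [-1.318, 0.052, 1.401, -0, 1.689, -0.07], TCP at [0.167, -0.498, 0.202] pointing down, gripper open.
Joint ranges: [-2.9, 2.9], [-0.91, 2.17], [0.12, 2.37], [-1.06, 4.2], [0.26, 2.73], [-2.93, 2.93]. Speed limits (rad/s): [2.57, 2.57, 3.01, 3.14, 3.14, 3.14].

### API

Orientations are given as a rotation vector (axis times angle).
In Python, from workcell import sense, get_image, job_done, masks_of, pinch_z gives the robot as it stands.
- The arm moves only by the tool drive_tool, never from a script. Its argument "steps" is a list that holds one entry, the list of rows, each a list of 6 numbers: the shift along the tool's x, y, z each as a share of 0.4 m, from -1 to 1, then the turn, a rotation vector about the tool's x, y, z each as a share of pi/2 rad, from -1 to 1. A call has 1 to 12 rows; each row is the pose to reach, as a shift and turn from the pose commanded when the call began, along the tool's axes at that moment; what a row does not reach only later rows make up. A row lasts 1/10 s, in which the tool goes at most 50 mm and 8.59 degrees, less where a joint would pass 70% of its speed; a pose out of reach is approached as far as the arm can. A call with a number of a shift or a turn outside -1 to 1 is refused whole. A call with a gripper value outside its range is refused whole. "gripper" is the closure, from 0 (fully open) to 1 (shut), set as the call begins (left out, the last holds). The fingers move at their own pace and stop on an object; "grip_force" is the grip in N (left out, the last holds). Time passes only in rows, so rows that repeat a pose let the fingers close. It gives the time, the measured TCP pose, the force, the opening and the grip force at its end, in the units of the state.
- sense(): the state, without advancing time (a new reading comes with each control period).
- get_image(name): name is "scene" or "top" or "wrist"; returns a dict with "frame" (420x560x3 uint8, red, green, blue), "vertical_fov" (degrees; the focal length in pixels is half the picture's height over the tangent of half this angle, whatever the lens; pixels are square), "cx", "cy" (the principal point, pixels), "position" and "attitude" of the camera in the world. Camera axes: x right, y down, z forward; pixel columns grow to the right and rows downward; lengths in m; the calibration is good to about 2 mm. A picture is of the moment at which its call begins. There is no depth.
- job_done(): hands the job in; it is judged then, once.
Trained networks look in a picture, given as the dict that the camera call returned (one of the last four; its "shot" number tells which), for a name from the list of things; names that differ only in an ending like _2 or _b are one class to them, and where a whole thing is asked for, a point or a joint stands for the part that bears it (a point fixed in the world has none). Each returns a list of dicts, best first, with "conf" (0 to 1); they miss things now and then, are a little off and sometimes report something else, mostly with a low value. They report only what shows in the picture. A call takes as long as a camera call.
- masks_of(name, picture): "mask" (420x560 bool, what is visible of it) and "rect" ([centre column, centre row, width, height] in pixels, round what is visible of it).
The state is a dict: "t": time; "joints": joint angles; "qd": joint speeds; "joint_efforts": joint torques, N m; "eef_pos": TCP position; "tcp_rot": TCP orientation; "contact_force": force on the tool from outside, world axes, zero at the start; "moment": the same for the moment, N m; "finger_gap": finger opening in m; "finger_force": force on a finger pad.
Only numpy, scipy, OpenCV 4.12 (cv2) and the standard library are available. Lean on these libraries where they do the work, as an engineer would, in place of code of your own. Each camera call takes 0.05 s, during which the arm holds its last target. There are 200 camera calls.

## Working session

There is one attempt and no reset: what is moved stays moved. The work goes in short steps, Python scripts to look and compute and a tool call to move; the robot and the scene stay as the last step left them, time stands still between calls to the robot, and variables do not carry over. Pictures are saved under pics/ and viewed, at most 10 in all, crops included, and the job is handed in when it is done.

Besides the shell and the picture viewer there is one more tool, called after "Call:" in YAML: its name, and indented under it one key for each argument. drive_tool: Moves the arm, as the interface text tells. Shift numbers are shares of 0.4 m and turn numbers shares of pi/2 rad, none past 1 either way. Its arguments: {"type":"object","properties":{"steps":{"type":"array","items":{"type":"array","items":{"type":"array","items":{"type":"number","minimum":-1,"maximum":1}}}},"gripper":{"type":"number"},"grip_force":{"type":"number"}},"required":["steps"]}

```bash
mkdir -p pics; cat > h.py <<'E'
import numpy as np, cv2
from scipy.spatial.transform import Rotation as R
from workcell import sense, get_image, job_done, masks_of, pinch_z
def att(p):
    a=np.array(p["attitude"],float)
    return a if a.shape==(3,3) else (R.from_rotvec(a).as_matrix() if a.size==3 else R.from_quat(a).as_matrix())
def foc(p): return p["frame"].shape[0]/2/np.tan(np.radians(p["vertical_fov"])/2)
def ray(p,u,v):
    d=att(p)@np.array([(u-p["cx"])/foc(p),(v-p["cy"])/foc(p),1.]); return np.array(p["position"]),d
def onz(p,u,v,z):
    o,d=ray(p,u,v); return o+d*(z-o[2])/d[2]
def proj(p,X):
    c=att(p).T@(np.array(X)-np.array(p["position"])); return p["cx"]+foc(p)*c[0]/c[2],p["cy"]+foc(p)*c[1]/c[2]
def save(p,n): cv2.imwrite("pics/"+n,cv2.cvtColor(p["frame"],cv2.COLOR_RGB2BGR))
E
python3 - <<'E'
from h import *
print(sense(),pinch_z)
for n in("scene","top"):
    p=get_image(n); save(p,n+"1.png"); print(n,p["position"],p["attitude"],p["vertical_fov"],p["cx"],p["cy"])
    for o in("leg_block","lens","tray","dark_block"):
        for m in masks_of(o,p)[:3]: print(o,m["conf"],m["rect"],m["mask"].sum())
E
```

```text
{'t': 0.0, 'joints': array([-1.31829254e+00,  5.28518690e-02,  1.40174295e+00, -3.18021520e-05,
        1.68855053e+00, -7.02988237e-02]), 'qd': array([ 0.0010488 ,  0.00208405, -0.00079136,  0.00043411,  0.0011905 ,
        0.00041723]), 'joint_efforts': array([ 1.25852462e-04, -3.81661034e+01, -3.60188413e+01, -8.75039450e-05,
        6.15037949e-03,  1.39218710e-05]), 'eef_pos': array([ 0.16647173, -0.49755079,  0.20085534]), 'tcp_rot': array([-3.09923916e+00, -5.04604739e-01,  2.71163901e-04]), 'contact_force': array([ 1.53583274,  0.03334251, -0.52497008]), 'moment': array([0.02960815, 0.01756634, 0.00296904]), 'finger_force': 0.0, 'finger_gap': 0.08533070449801608} 0.0187
scene [ 1.0207185  -0.45062116  0.7693126 ] [-2.23334011 -0.96570329  0.38701314] 50.75770459313818 278.7549270015689 205.96013651223834
leg_block 0.67 [182.6, 302.2, 41.7, 57.3] 1763
lens 0.79 [382.8, 206.6, 118.6, 98.3] 5772
tray 0.73 [248.3, 204.4, 90.4, 67.8] 3560
dark_block 0.74 [228.5, 260.6, 39.4, 57.1] 1623
top [ 0.45496094 -0.04776428  1.13641879] [-2.13035675  2.16490578 -0.12075434] 50.62108653277265 279.07697886615716 214.2168940873853
leg_block 0.57 [392.6, 211.8, 35.5, 30.4] 583
lens 0.56 [189.2, 190.9, 69.6, 122.8] 5198
tray 0.57 [275.6, 274.9, 69.5, 69.2] 3497
dark_block 0.61 [341.6, 219.2, 23.3, 24.3] 516
```

```bash
sleep 1; ls pics
```

```text
scene1.png
top1.png
```

View pics/scene1.png

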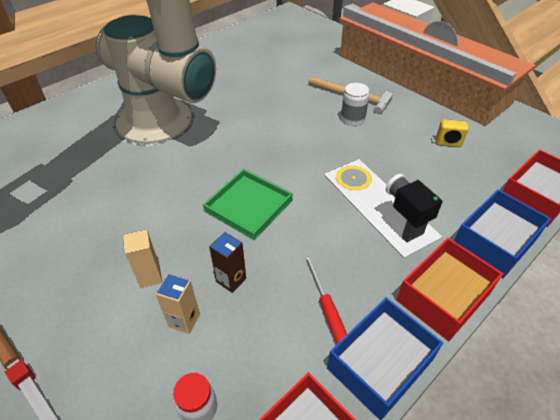

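```bash
python3 - <<'E'
import cv2
a=cv2.imread("pics/top1.png"); cv2.imwrite("pics/top1c.png",cv2.resize(a[120:340,140:430],None,fx=2.7,fy=2.7,interpolation=cv2.INTER_CUBIC))
E
```

```text
(no output)
```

View pics/top1c.png

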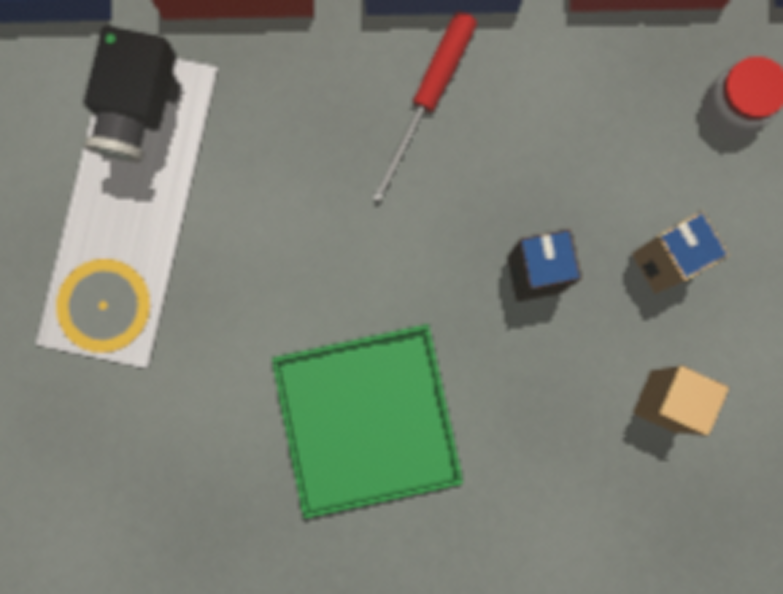

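The pale block (scene px 180,302) has a blue top with its bar towards +x. The dark block is at px 228,262, the bare block at 142,258 and the ring at 353,178. In the top crop the slot side of the pale block faces left. Next I work out the poses.

```bash
python3 - <<'E'
from h import *
p=get_image("top"); f=p["frame"]; hsv=cv2.cvtColor(f,cv2.COLOR_RGB2HSV)
def comp(lo,hi,box):
    m=cv2.inRange(hsv,lo,hi); k=np.zeros_like(m); u0,u1,v0,v1=box; k[v0:v1,u0:u1]=m[v0:v1,u0:u1]; return k
def crop2(u0,u1,v0,v1): return (140+int(u0/2.7),140+int(u1/2.7),120+int(v0/2.7),120+int(v1/2.7))
def W(pts,z): return np.array([onz(p,u,v,z)[:2] for u,v in pts])
for n,b in(("pale",crop2(625,740,200,300)),("dark",crop2(500,600,215,310))):
    bl=comp((100,90,50),(125,255,255),b); wh=comp((0,0,150),(180,70,255),b)
    c=cv2.boxPoints(cv2.minAreaRect(cv2.findNonZero(bl|(cv2.morphologyEx(bl,cv2.MORPH_CLOSE,np.ones((5,5)))))))
    w=W(c,.12); print(n,"cen",w.mean(0),"edges",[(round(np.hypot(*e),4),round(np.degrees(np.arctan2(e[1],e[0])),1)) for e in np.roll(w,-1,0)-w])
    wb=wh&cv2.dilate(bl,np.ones((3,3))); q=cv2.findNonZero(wb)
    if q is not None:
        bc=W([q.reshape(-1,2).mean(0)],.12)[0]-w.mean(0); print(" bar off",bc,np.degrees(np.arctan2(bc[1],bc[0])),len(q))
y=comp((20,100,100),(35,255,255),crop2(40,165,245,365)); y=cv2.findNonZero(y).reshape(-1,2)
e=cv2.fitEllipse(cv2.convexHull(y)); print("ring",onz(p,*e[0],.006),e)
pl=comp((0,0,165),(180,40,255),crop2(25,225,50,375)); c=cv2.boxPoints(cv2.minAreaRect(cv2.findNonZero(pl))); w=W(c,.006)
print("plate",w.mean(0),[(round(np.hypot(*e),4),round(np.degrees(np.arctan2(e[1],e[0])),1)) for e in np.roll(w,-1,0)-w])
g=comp((55,100,50),(80,255,255),crop2(260,470,315,530)); c=cv2.boxPoints(cv2.minAreaRect(cv2.findNonZero(g))); w=W(c,.025)
print("tray",w.mean(0),[(round(np.hypot(*e),4),round(np.degrees(np.arctan2(e[1],e[0])),1)) for e in np.roll(w,-1,0)-w])
m=masks_of("lens",p)[0]
b=crop2(640,735,360,440); c=cv2.moments(comp((8,60,170),(25,255,255),b),True); print("bare",onz(p,c["m10"]/c["m00"],c["m01"]/c["m00"],.12))
for u,v in((115,150),): print("lens front",onz(p,140+u/2.7,120+v/2.7,.095))
# scene check of blue tops
p=get_image("scene"); hsv=cv2.cvtColor(p["frame"],cv2.COLOR_RGB2HSV)
for n,b in(("pale",(155,200,270,305)),("dark",(205,245,230,262))):
    k=cv2.morphologyEx(comp((100,90,50),(125,255,255),b),cv2.MORPH_CLOSE,np.ones((9,9))); c=cv2.moments(k,True); print(n,onz(p,c["m10"]/c["m00"],c["m01"]/c["m00"],.12))
k=comp((20,100,100),(35,255,255),(325,380,155,200)); e=cv2.fitEllipse(cv2.convexHull(cv2.findNonZero(k))); print("ring",onz(p,*e[0],.006))
E
```

```text
pale cen [ 0.59015593 -0.30278862] edges [(np.float64(0.0381), np.float64(-62.0)), (np.float64(0.0373), np.float64(-153.8)), (np.float64(0.0379), np.float64(117.9)), (np.float64(0.0372), np.float64(26.5))]
 bar off [0.00894779 0.00462629] 27.3404080411275 24
dark cen [ 0.58053245 -0.18016943] edges [(np.float64(0.0406), np.float64(-78.4)), (np.float64(0.0404), np.float64(-169.6)), (np.float64(0.0404), np.float64(101.6)), (np.float64(0.0403), np.float64(10.7))]
 bar off [0.00851666 0.00068103] 4.571884672327134 16
ring [0.55759487 0.2296684  0.006     ] ((177.7265167236328, 232.679931640625), (33.80903625488281, 34.643184661865234), 41.664337158203125)
plate [0.65545712 0.20761447] [(np.float64(0.3013), np.float64(-12.2)), (np.float64(0.1125), np.float64(-104.7)), (np.float64(0.2998), np.float64(167.1)), (np.float64(0.1089), np.float64(76.0))]
tray [ 0.4454586  -0.01874556] [(np.float64(0.1508), np.float64(-78.7)), (np.float64(0.1487), np.float64(-168.9)), (np.float64(0.1482), np.float64(101.3)), (np.float64(0.1485), np.float64(12.1))]
bare [ 0.45924084 -0.29744425  0.12      ]
lens front [0.68691309 0.19805989 0.095     ]
pale [ 0.59128587 -0.3052667   0.12      ]
dark [ 0.58181544 -0.18280813  0.12      ]
ring [0.55995251 0.22676459 0.006     ]
```

```bash
cat >> h.py <<'E'
def go(xyz,ydeg):
    """shares of a move to xyz, tool down, tool y at world angle ydeg"""
    s=sense(); Rc=R.from_rotvec(s["tcp_rot"]); a=np.radians(ydeg)
    y=np.array([np.cos(a),np.sin(a),0]); z=np.array([0,0,-1.]); T=R.from_matrix(np.c_[np.cross(y,z),y,z])
    c=Rc.as_matrix(); print("now",s["eef_pos"].round(4),"ydeg",round(np.degrees(np.arctan2(c[1,1],c[0,1])),1),"q6",s["joints"][5].round(2),"t",s["t"],"gap",s["finger_gap"])
    print("shares",(Rc.inv().apply(np.array(xyz)-s["eef_pos"])/.4).round(3),((Rc.inv()*T).as_rotvec()/(np.pi/2)).round(3))
E
python3 -c "
from h import *
go([.591,-.304,.21],27.3)"
```

```text
now [ 0.1666 -0.4979  0.2017] ydeg -71.5 q6 -0.07 t 0.65 gap 0.08531691980090403
shares [ 1.16  -0.123 -0.021] [ 0.     0.    -1.098]
```

Call:
drive_tool:
  steps:
    - [[0.1,0,-0.02,0,0,-0.09],[0.2,0,-0.02,0,0,-0.18],[0.3,0,-0.02,0,0,-0.27],[0.4,0,-0.02,0,0,-0.36],[0.5,0,-0.02,0,0,-0.45],[0.6,0,-0.02,0,0,-0.54],[0.7,0,-0.02,0,0,-0.63],[0.7,0,-0.02,0,0,-0.63]]
  gripper: 0
  grip_force: 50

```text
t: 1.45
eef_pos: [0.4357, -0.4067, 0.209]
tcp_rot: [-2.48, -1.927, -0.002]
contact_force: [-0.2, 0.3, -0.4]
finger_gap: 0.0852
finger_force: 0.0
```

```bash
python3 -c "
from h import *
go([.591,-.304,.22],27.3)"
```

```text
now [ 0.4357 -0.4067  0.209 ] ydeg -14.3 q6 -0.56 t 1.45 gap 0.08523580924093077
shares [ 0.345  0.313 -0.027] [ 0.    -0.001 -0.462]
```

Call:
drive_tool:
  steps:
    - [[0.09,0.08,-0.03,0,0,-0.09],[0.18,0.16,-0.03,0,0,-0.18],[0.26,0.24,-0.03,0,0,-0.27],[0.345,0.313,-0.03,0,0,-0.36],[0.345,0.313,-0.03,0,0,-0.45],[0.345,0.313,-0.03,0,0,-0.46],[0.345,0.313,-0.03,0,0,-0.46]]

```text
t: 2.15
eef_pos: [0.5878, -0.3083, 0.2217]
tcp_rot: [-1.657, -2.669, 0.001]
contact_force: [-0.2, -0.3, 0.3]
finger_gap: 0.0858
finger_force: 0.0
```

```bash
python3 - <<'E'
from h import *
go([.591,-.304,.071],27.3)
p=get_image("wrist"); hsv=cv2.cvtColor(p["frame"],cv2.COLOR_RGB2HSV); save(p,"w1.png"); print(p["position"])
k=cv2.inRange(hsv,(100,90,50),(125,255,255)); n,l,st,c=cv2.connectedComponentsWithStats(cv2.morphologyEx(k,cv2.MORPH_CLOSE,np.ones((25,25))))
for i in range(1,n):
    if st[i,4]<300: continue
    r=cv2.boxPoints(cv2.minAreaRect(cv2.findNonZero((l==i).astype(np.uint8)))); w=np.array([onz(p,u,v,.12)[:2] for u,v in r])
    print(st[i],w.mean(0),[(round(np.hypot(*e),4),round(np.degrees(np.arctan2(e[1],e[0])),1)) for e in np.roll(w,-1,0)-w])
E
```

```text
now [ 0.5878 -0.3083  0.2217] ydeg 26.3 q6 -1.0 t 2.15 gap 0.08580868088865719
shares [0.006 0.012 0.377] [-0.     0.    -0.011]
[ 0.55531173 -0.24333847  0.39420303]
[ 310   27   65   69 2825] [ 0.58111791 -0.1819573 ] [(np.float64(0.0408), np.float64(98.0)), (np.float64(0.0406), np.float64(10.1)), (np.float64(0.0413), np.float64(-79.5)), (np.float64(0.0425), np.float64(-170.7))]
[ 505   94   55  108 2888] [ 0.76410646 -0.16911654] [(np.float64(0.0447), np.float64(26.4)), (np.float64(0.0945), np.float64(-49.2)), (np.float64(0.0493), np.float64(-153.6)), (np.float64(0.0934), np.float64(128.1))]
[ 262  178   45   44 1900] [ 0.59097193 -0.30482924] [(np.float64(0.0392), np.float64(26.4)), (np.float64(0.0404), np.float64(-62.2)), (np.float64(0.0408), np.float64(-153.6)), (np.float64(0.0404), np.float64(115.5))]
[437 388  44  32 945] [ 0.87357128 -0.42956636] [(np.float64(0.0476), np.float64(26.3)), (np.float64(0.0454), np.float64(-53.2)), (np.float64(0.0494), np.float64(-153.7)), (np.float64(0.0451), np.float64(124.6))]
```

View pics/w1.png

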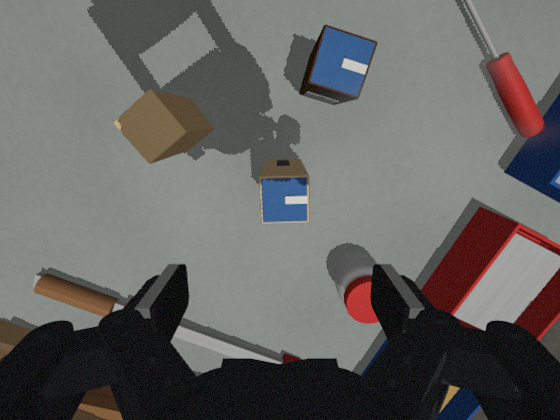

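The wrist view shows the pale block (px 285,200) with its edges parallel to the fingers. The slot side faces up-image and nothing is in the way. I descend and grip.

Call:
drive_tool:
  steps:
    - [[0.006,0.011,0.08,0,0,-0.01],[0.006,0.011,0.18,0,0,-0.01],[0.006,0.011,0.28,0,0,-0.01],[0.006,0.011,0.35,0,0,-0.01],[0.006,0.011,0.377,0,0,-0.01],[0.006,0.011,0.377,0,0,-0.01],[0.006,0.011,0.377,0,0,-0.01]]

```text
t: 2.9
eef_pos: [0.5919, -0.3045, 0.0733]
tcp_rot: [1.63, 2.682, -0.0]
contact_force: [-0.6, -0.0, 1.2]
finger_gap: 0.0857
finger_force: 0.0
```

Call:
drive_tool:
  steps:
    - [[0,0,0,0,0,0],[0,0,0,0,0,0],[0,0,0,0,0,0],[0,0,0,0,0,0],[0,0,0,0,0,0],[0,0,0,0,0,0],[0,0,0,0,0,0],[0,0,0,0,0,0],[0,0,0,0,0,0],[0,0,0,0,0,0]]
  gripper: 1
  grip_force: 50

```text
t: 3.9
eef_pos: [0.5918, -0.3041, 0.0724]
tcp_rot: [1.629, 2.683, -0.0]
contact_force: [-2.0, -1.6, 5.8]
finger_gap: 0.044
finger_force: 52.8
```

```bash
python3 -c "
from h import *
go([.559,.228,.22],-103)
print(sense()['finger_force'])"
```

```text
now [ 0.5918 -0.3041  0.0724] ydeg 27.5 q6 -1.01 t 3.9 gap 0.04397880727857389
shares [ 1.217  0.542 -0.371] [0.002 0.    1.45 ]
52.8071790933609
```

Call:
drive_tool:
  steps:
    - [[0,0,-0.04,0,0,0],[0,0,-0.12,0,0,0],[0,0,-0.22,0,0,0],[0,0,-0.32,0,0,0],[0,0,-0.4,0,0,0],[0,0,-0.44,0,0,0],[0.07,0.03,-0.46,0,0,0.04],[0.16,0.07,-0.46,0,0,0.12],[0.25,0.11,-0.46,0,0,0.2],[0.34,0.15,-0.46,0,0,0.28],[0.43,0.19,-0.46,0,0,0.36],[0.52,0.23,-0.46,0,0,0.44]]

```text
t: 5.1
eef_pos: [0.5762, -0.0748, 0.2553]
tcp_rot: [-2.448, -1.968, 0.0]
contact_force: [0.1, 0.1, -2.3]
finger_gap: 0.0439
finger_force: 52.1
```

```bash
python3 -c "
from h import *
go([.559,.228,.22],-103)
print(sense()['finger_force'])"
```

```text
now [ 0.5762 -0.0748  0.2553] ydeg -12.4 q6 0.02 t 5.1 gap 0.043947471041566315
shares [ 0.73  -0.205  0.088] [-0.     0.     1.007]
52.105668783187866
```

Call:
drive_tool:
  steps:
    - [[0.09,-0.025,0.01,0,0,0.09],[0.18,-0.05,0.02,0,0,0.18],[0.27,-0.075,0.03,0,0,0.27],[0.36,-0.1,0.04,0,0,0.36],[0.45,-0.125,0.05,0,0,0.45],[0.54,-0.15,0.06,0,0,0.54],[0.63,-0.175,0.07,0,0,0.63],[0.7,-0.195,0.08,0,0,0.72],[0.73,-0.205,0.09,0,0,0.81],[0.73,-0.205,0.09,0,0,0.9],[0.73,-0.205,0.09,0,0,0.98],[0.73,-0.205,0.09,0,0,1.0]]

```text
t: 6.3
eef_pos: [0.5575, 0.2265, 0.2191]
tcp_rot: [3.123, -0.337, -0.001]
contact_force: [0.2, 0.3, -2.6]
finger_gap: 0.0438
finger_force: 52.1
```

```bash
python3 - <<'E'
from h import *
go([.559,.228,.129],-103)
p=get_image("scene"); f=p["frame"][100:260,270:480]; cv2.imwrite("pics/s2.png",cv2.cvtColor(cv2.resize(f,None,fx=3,fy=3),cv2.COLOR_RGB2BGR))
E
```

```text
now [0.5575 0.2265 0.2191] ydeg -102.3 q6 2.11 t 6.3 gap 0.043775223675646596
shares [ 0.003 -0.005  0.225] [0.    0.    0.008]
```

View pics/s2.png

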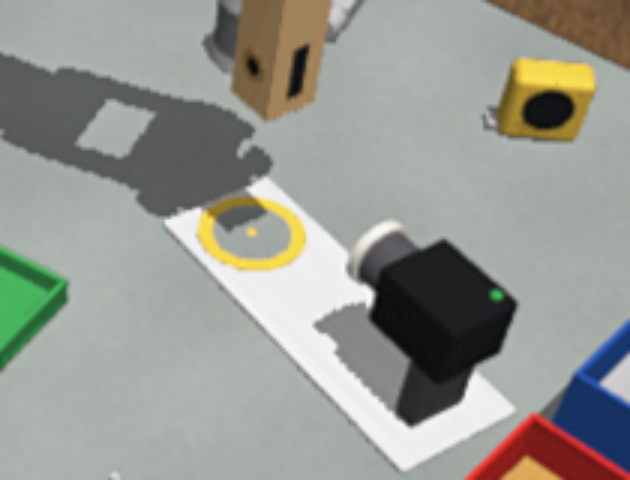

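The slot side of the held block (crop px 298,70) faces the lens, and the block hangs upright over the ring. I lower it and hold for the first showing.

Call:
drive_tool:
  steps:
    - [[0.003,-0.005,0.06,0,0,0.01],[0.003,-0.005,0.14,0,0,0.01],[0.003,-0.005,0.2,0,0,0.01],[0.003,-0.005,0.225,0,0,0.01],[0.003,-0.005,0.225,0,0,0.01],[0.003,-0.005,0.225,0,0,0.01],[0.003,-0.005,0.225,0,0,0.01],[0.003,-0.005,0.225,0,0,0.01],[0.003,-0.005,0.225,0,0,0.01],[0.003,-0.005,0.225,0,0,0.01],[0.003,-0.005,0.225,0,0,0.01],[0.003,-0.005,0.225,0,0,0.01]]

```text
t: 7.55
eef_pos: [0.5595, 0.2278, 0.1289]
tcp_rot: [3.121, -0.356, 0.0]
contact_force: [0.8, 0.3, -1.8]
finger_gap: 0.0443
finger_force: 52.0
```

Call:
drive_tool:
  steps:
    - [[0,0,0,0,0,0],[0,0,0,0,0,0],[0,0,0,0,0,0],[0,0,0,0,0,0],[0,0,0,0,0,0],[0,0,0,0,0,0]]

```text
t: 8.15
eef_pos: [0.5595, 0.2278, 0.1289]
tcp_rot: [3.121, -0.356, 0.0]
contact_force: [-0.9, 0.3, -2.5]
finger_gap: 0.0441
finger_force: 52.0
```

```bash
python3 - <<'E'
from h import *
go([.559,.228,.129],-13)
p=get_image("scene"); f=p["frame"][60:260,270:480]; cv2.imwrite("pics/s3.png",cv2.cvtColor(cv2.resize(f,None,fx=3,fy=3),cv2.COLOR_RGB2BGR))
t=np.radians(-13); l=np.array([.559+.13*np.cos(t),.228+.13*np.sin(t),.095]); print("lens px in crop",(np.array(proj(p,l))-[270,60])*3)
print("expected bottom centre px",(np.array(proj(p,[.559,.228,.057]))-[270,60])*3,"corners",[((np.array(proj(p,[.559+.0318*np.cos(a),.228+.0318*np.sin(a),.057]))-[270,60])*3).round() for a in np.radians([-58,32,122,212])])
E
```

```text
now [0.5595 0.2278 0.1289] ydeg -103.0 q6 2.12 t 8.15 gap 0.04413334872208954
shares [-0.001 -0.    -0.   ] [ 0.  0. -1.]
lens px in crop [372.76106866 368.84561391]
expected bottom centre px [257.9340972  305.06199558] corners [array([252., 331.]), array([298., 312.]), array([264., 280.]), array([219., 298.])]
```

View pics/s3.png

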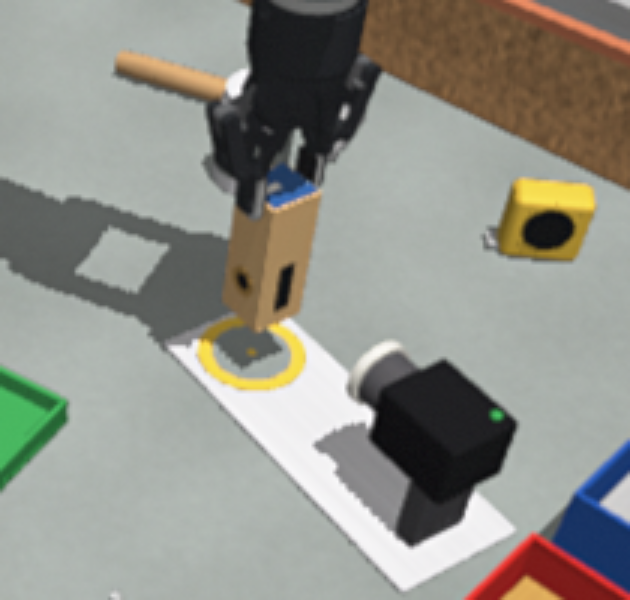

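The lowest corners of the block (crop px 253,331 and 300,315) match the projection to about a pixel, and the slot squarely faces the lens (px 370,368). I turn to the brass side.

Call:
drive_tool:
  steps:
    - [[0,0,0,0,0,-0.05],[0,0,0,0,0,-0.13],[0,0,0,0,0,-0.22],[0,0,0,0,0,-0.31],[0,0,0,0,0,-0.4],[0,0,0,0,0,-0.49],[0,0,0,0,0,-0.58],[0,0,0,0,0,-0.67],[0,0,0,0,0,-0.76],[0,0,0,0,0,-0.85],[0,0,0,0,0,-0.93],[0,0,0,0,0,-1.0]]

```text
t: 9.4
eef_pos: [0.5595, 0.2278, 0.1289]
tcp_rot: [2.454, 1.962, -0.0]
contact_force: [-0.3, 0.2, -1.3]
finger_gap: 0.0438
finger_force: 52.0
```

Call:
drive_tool:
  steps:
    - [[0,0,0,0,0,0],[0,0,0,0,0,0],[0,0,0,0,0,0],[0,0,0,0,0,0],[0,0,0,0,0,0],[0,0,0,0,0,0],[0,0,0,0,0,0],[0,0,0,0,0,0],[0,0,0,0,0,0],[0,0,0,0,0,0],[0,0,0,0,0,0],[0,0,0,0,0,0]]

```text
t: 10.6
eef_pos: [0.5595, 0.2278, 0.1289]
tcp_rot: [2.459, 1.955, -0.0]
contact_force: [-0.4, 1.2, -2.3]
finger_gap: 0.0439
finger_force: 52.0
```

```bash
python3 - <<'E'
from h import *
go([.559,.228,.129],77)
p=get_image("scene"); f=p["frame"][60:260,270:480]; cv2.imwrite("pics/s4.png",cv2.cvtColor(cv2.resize(f,None,fx=3,fy=3),cv2.COLOR_RGB2BGR))
E
```

```text
now [0.5595 0.2278 0.1289] ydeg -13.0 q6 0.55 t 10.6 gap 0.04391054612725281
shares [ 0.    -0.001 -0.   ] [ 0.  0. -1.]
```

View pics/s4.png

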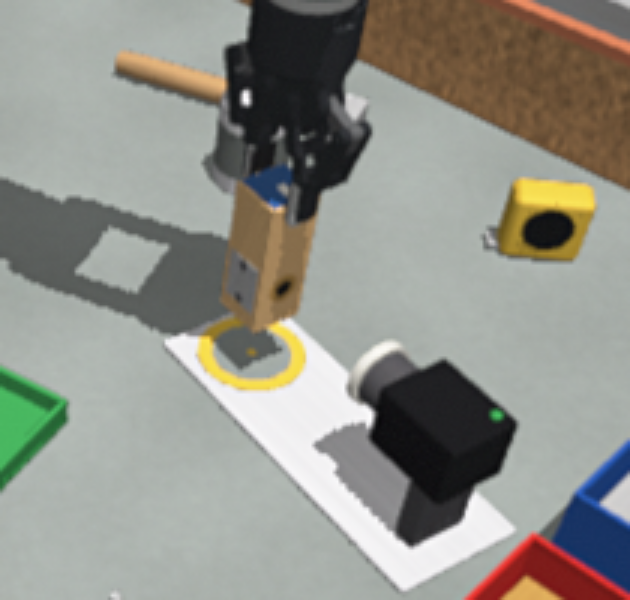

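The brass bush (crop px 284,289) now faces the lens and the steel plate is on the left (px 243,280). I turn to the steel side.

Call:
drive_tool:
  steps:
    - [[0,0,0,0,0,-0.05],[0,0,0,0,0,-0.13],[0,0,0,0,0,-0.22],[0,0,0,0,0,-0.31],[0,0,0,0,0,-0.4],[0,0,0,0,0,-0.49],[0,0,0,0,0,-0.58],[0,0,0,0,0,-0.67],[0,0,0,0,0,-0.76],[0,0,0,0,0,-0.85],[0,0,0,0,0,-0.93],[0,0,0,0,0,-1.0]]

```text
t: 11.85
eef_pos: [0.5595, 0.2278, 0.1289]
tcp_rot: [0.348, 3.122, -0.0]
contact_force: [-0.3, 0.0, -2.3]
finger_gap: 0.044
finger_force: 52.0
```

Call:
drive_tool:
  steps:
    - [[0,0,0,0,0,0],[0,0,0,0,0,0],[0,0,0,0,0,0],[0,0,0,0,0,0],[0,0,0,0,0,0],[0,0,0,0,0,0],[0,0,0,0,0,0],[0,0,0,0,0,0],[0,0,0,0,0,0],[0,0,0,0,0,0],[0,0,0,0,0,0],[0,0,0,0,0,0]]

```text
t: 13.05
eef_pos: [0.5595, 0.2279, 0.1289]
tcp_rot: [0.356, 3.121, -0.0]
contact_force: [0.1, 1.0, -2.2]
finger_gap: 0.0436
finger_force: 52.0
```

```bash
python3 - <<'E'
from h import *
go([.446,-.019,.15],12)
p=get_image("scene"); f=p["frame"][60:260,270:480]; cv2.imwrite("pics/s5.png",cv2.cvtColor(cv2.resize(f,None,fx=3,fy=3),cv2.COLOR_RGB2BGR))
E
```

```text
now [0.5595 0.2279 0.1289] ydeg 77.0 q6 -1.02 t 13.05 gap 0.04358620697423366
shares [ 0.138 -0.665 -0.053] [-0.     0.     0.722]
```

View pics/s5.png

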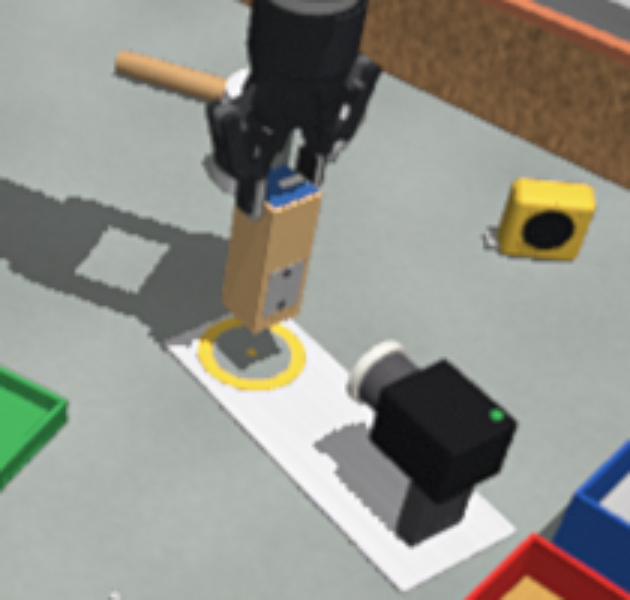

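The steel plate (crop px 285,287) faces the lens. I carry the block to the tray.

Call:
drive_tool:
  steps:
    - [[0.01,-0.05,-0.05,0,0,0.06],[0.03,-0.13,-0.07,0,0,0.14],[0.045,-0.22,-0.07,0,0,0.22],[0.065,-0.31,-0.07,0,0,0.3],[0.08,-0.4,-0.07,0,0,0.38],[0.1,-0.49,-0.07,0,0,0.46],[0.12,-0.57,-0.07,0,0,0.54],[0.13,-0.63,-0.07,0,0,0.62],[0.138,-0.665,-0.07,0,0,0.7],[0.138,-0.665,-0.07,0,0,0.722],[0.138,-0.665,-0.07,0,0,0.722],[0.138,-0.665,-0.07,0,0,0.722]]

```text
t: 14.3
eef_pos: [0.4459, -0.0188, 0.157]
tcp_rot: [1.975, 2.443, 0.0]
contact_force: [0.1, 0.6, -1.7]
finger_gap: 0.0439
finger_force: 52.3
```

```bash
python3 -c "
from h import *
go([.446,-.019,.078],12)
print(sense()['contact_force'])"
```

```text
now [ 0.4459 -0.0188  0.157 ] ydeg 12.1 q6 -0.34 t 14.3 gap 0.04391203994235736
shares [-0.    -0.     0.198] [0.    0.    0.001]
[ 0.1230747   0.6219021  -1.72050526]
```

Call:
drive_tool:
  steps:
    - [[0,0,0.05,0,0,0],[0,0,0.1,0,0,0],[0,0,0.15,0,0,0],[0,0,0.18,0,0,0],[0,0,0.19,0,0,0],[0,0,0.194,0,0,0],[0,0,0.197,0,0,0],[0,0,0.199,0,0,0],[0,0,0.2,0,0,0],[0,0,0.2,0,0,0]]

```text
t: 15.3
eef_pos: [0.4462, -0.019, 0.0773]
tcp_rot: [1.976, 2.441, 0.001]
contact_force: [-1.0, -0.0, -1.1]
finger_gap: 0.0437
finger_force: 52.4
```

Almost touching. I creep down about another millimetre.

Call:
drive_tool:
  steps:
    - [[0,0,0.001,0,0,0],[0,0,0.002,0,0,0],[0,0,0.003,0,0,0],[0,0,0.003,0,0,0],[0,0,0.003,0,0,0]]

```text
t: 15.8
eef_pos: [0.4463, -0.0191, 0.0773]
tcp_rot: [1.976, 2.441, 0.001]
contact_force: [-3.8, 0.2, 9.2]
finger_gap: 0.0438
finger_force: 53.6
```

Contact, 9 N. I open and let it settle.

Call:
drive_tool:
  steps:
    - [[0,0,0,0,0,0],[0,0,0,0,0,0],[0,0,0,0,0,0],[0,0,0,0,0,0],[0,0,0,0,0,0],[0,0,0,0,0,0],[0,0,0,0,0,0],[0,0,0,0,0,0],[0,0,0,0,0,0],[0,0,0,0,0,0]]
  gripper: 0

```text
t: 16.8
eef_pos: [0.4458, -0.0189, 0.0757]
tcp_rot: [1.977, 2.442, -0.0]
contact_force: [-0.5, 0.3, 0.0]
finger_gap: 0.0857
finger_force: 0.0
```

Call:
drive_tool:
  steps:
    - [[0,0,-0.04,0,0,0],[0,0,-0.1,0,0,0],[0,0,-0.18,0,0,0],[0,0,-0.26,0,0,0],[0,0,-0.34,0,0,0],[0,0,-0.4,0,0,0],[0,0,-0.4,0,0,0],[0,0,-0.4,0,0,0]]

```text
t: 17.6
eef_pos: [0.4459, -0.0189, 0.2354]
tcp_rot: [1.977, 2.442, 0.0]
contact_force: [-0.8, -0.4, -1.4]
finger_gap: 0.0852
finger_force: 0.0
```

```bash
python3 - <<'E'
from h import *
p=get_image("scene"); f=p["frame"][100:360,120:420]; cv2.imwrite("pics/s6.png",cv2.cvtColor(cv2.resize(f,None,fx=2.2,fy=2.2),cv2.COLOR_RGB2BGR))
s=sense(); print(s["eef_pos"],s["finger_gap"],s["t"])
E
```

```text
[ 0.44550737 -0.01884628  0.23451974] 0.0855003647174096 17.65
```

View pics/s6.png

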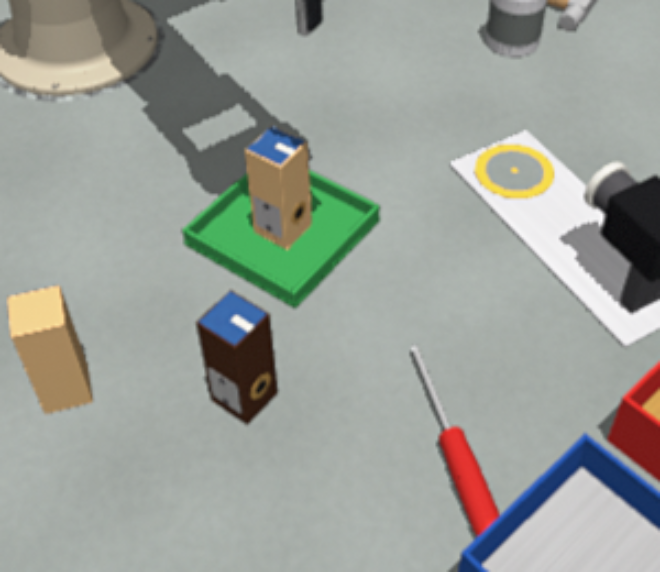

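The pale block stands upright in the middle of the tray (crop px 280,190). The dark block has not moved (px 237,360), and the gripper is clear.

```bash
python3 -c "
from h import *
print(job_done())"
```

```text
the job is handed in; nothing more can be done
None
```

The job is handed in: the pale block showed its slot, brass bush and steel plate to the lens in order and now stands upright, released, in the green tray, with the dark block left where it was. The hand-in returned no verdict.

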